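# Face the wide spice tin's label outwards on the lazy Susan

## Task

On the pale green turntable, turn the wide steel spice tin on its swivel (the tab at its lid's edge is there for a fingertip) until its label faces straight outwards, away from the middle of the turntable, so that it can be read from outside. Leave the slim tin turned as it is.

Things in the scene. Friction and masses are not known exactly. Their poses are not given: they have to be found in the camera images.
- turntable: Pale green round turntable, 330 mm across, locked. Origin: centre of its underside on the worktop, z up; disc top at 24 mm. The wide tin's upright swivel axis lies 85 mm from the centre along its +x, which is that tin's outward direction. On it too: slim tin (axis x -60, y 86 mm), red bowl 50 mm high (near x -61, y -73), white dish 18 mm high (near x 50, y 112); all else is off the disc.
- wide_tin (a joint): Turn of the wide steel tin on its swivel, rad, growing anticlockwise from above; 0 or 6.283 (a full turn): label faces straight outwards. Starts between 1.0 and 5.3, turns either way (stops at -3.2 and 9.5), stays where left, needs about 1 N at the tab. Tin 92 mm across, cannot shift or tip; flat lid top 92 mm above the worktop.
- wide_tin_tab (a point): Centre of the wide tin's black tab, 31 mm from the swivel axis, 100 mm above the worktop. The tab is an upright rib on the lid above the middle of the paper label, where a white strip crosses the lid's edge: 28 mm long radially (17 to 45 mm from the axis), 8 mm thick, 16 mm tall from the lid. x axis: the way the label faces; z up. A closed fingertip beside it, clear of the lid, pushes it round.
- slim_tin_tab (a point): Centre of the like tab (16 mm long, 8 mm thick, 16 mm tall) on the slim tin, which must stay as it is and turns as easily: 54 mm across, lid top 108 mm and tab top 124 mm above the worktop. The point is 18 mm from that tin's swivel axis; x axis: the way its label faces.

How it is judged (in metres and radians):
At the end, for the whole second after the job is handed in: The wide tin's label faces straight outwards from the turntable's centre within 0.26 rad (15 degrees), the tin is at rest, and the slim tin's tab is within 8 mm of where it was ((value of joint wide_tin between -0.26 and 0.26 rad or value of joint wide_tin between 6.023 and 6.543 rad) and velocity of joint wide_tin between -0.05 and 0.05 rad/s and distance of slim_tin_tab from where it was at the start of the episode below 0.008 m); the robot touches nothing.
It fails at once if the slim tin is turned (its tab moves 8 mm or more) (distance of slim_tin_tab from where it was at the start of the episode above 0.008 m).
It also fails if it takes over 35 s, if anything falls off the work surface, if the arm or the gripper's body presses on something with over 40 N, if the wrist force passes 120 N, or if a joint passes its speed limit or range.

## Robot

A 6-joint arm with a two-finger parallel gripper is mounted at the origin on the work surface. World frame = base frame: x ahead of the robot, y to its left, z up, the work surface at z = 0. Lengths are in mm, angles in rad, forces in N, time in s.
With the tool pointing down it reaches from about 275 to 750 mm from the base axis. Payload 10.2 kg.
Tool frame: the origin (TCP) lies between the finger pads; the fingertips stand 17 mm ahead of it and the grasp point (between the pads) lies 2 mm behind it; y points along the fingers, x is the direction in which the jaws open and shut, and the axes are right-handed (so a half turn about y gives the same grasp; the last joint's range is limited). The gripper opens to 85 mm and grips with 20 to 120 N. Pads are 22 mm wide; open, the fingers measure 114 mm over their backs; the gripper's body (76 mm by 85 mm) begins 54 mm behind the grasp point. The pads swing forward as they close: fully open they stand 13 mm farther back than shut.
Start: joints at [0.891, 0.313, 1.498, -0, 1.331, -0.223], TCP at [231.579, 471.171, 248.294] pointing down, gripper open.
Joint ranges: [-2.94, 2.94], [-0.97, 2.17], [0.19, 2.56], [-1.23, 4.37], [0.02, 3.11], [-2.88, 2.88]. Speed limits (rad/s): [2.39, 2.39, 3.01, 3.14, 3.14, 3.14].

## Interface

Orientations are given as a unit quaternion [w, x, y, z].
In Python, from rig import ctrl gives the robot as it stands.
- The arm moves only by the tool jog_arm, never from a script. Its argument "targets" is a list of rows, each an object with "offset": the shift along the tool's x, y, z in m, a list of three; "yaw": the turn about the tool's y in rad. In form: [{"offset": [dx, dy, dz], "yaw": yaw}, ...]. A call has 1 to 12 rows; each row is the pose to reach, as a shift and turn from the pose measured when the call began, along the tool's axes at that moment; what a row does not reach only later rows make up. A row lasts 1/12 s, in which the tool goes at most 41.7 mm and 7.16 degrees, less where a joint would pass 70% of its speed; a pose out of reach is approached as far as the arm can. A call with a gripper value outside its range is refused whole. "fingers" is the finger opening in m, from 0 to 0.0854, set as the call begins (left out, the last holds). The fingers move at their own pace and stop on an object; "grip_force" is the grip in N (left out, the last holds). Time passes only in rows, so rows that repeat a pose let the fingers close. It gives the time, the measured TCP pose, the force and the opening at its end, in the units of the state.
- ctrl.sense(): the state, without advancing time (a new reading comes with each control period).
- ctrl.capture(name): name is "scene" or "top"; returns a dict with "img" (400x640x3 uint8, red, green, blue), "intrinsics" (3x3 intrinsics, pixels), "T" (4x4, takes a point from camera to world coordinates). Camera axes: x right, y up, looking along -z (the intrinsics and any distortion apply to the point x, -y, -z); pixel columns grow to the right and rows downward; lengths in mm; the calibration is good to about 2 mm. A picture is of the moment at which its call begins. There is no depth.
- ctrl.finish_job(): hands the job in, once; it reports no verdict.
Trained networks look in the newest picture that a camera, given by its name, has taken for a name from the list of things; names that differ only in an ending like _2 or _b are one class to them, and where a whole thing is asked for, a point or a joint stands for the part that bears it (a point fixed in the world has none). Each returns a list of dicts, best first, with "score" (0 to 1); they miss things now and then, are a little off and sometimes report something else, mostly with a low value. They report only what shows in the picture. A call takes as long as a camera call.
- ctrl.boxes_of(camera, target): "box" ([left, top, right, bottom] in pixels, round what is visible of it).
- ctrl.regions_of(camera, target): "region" (400x640 bool, what is visible of it) and "box" ([left, top, right, bottom] in pixels, round what is visible of it).
The state is a dict: "time_s": time; "joints": joint angles; "dq": joint speeds; "tau": joint torques, N m; "eef_pos": TCP position; "ee_rot": TCP orientation; "force": force on the tool from outside, world axes, zero at the start; "wrist_torque": the same for the moment, N m; "grip_width": opening from 0.0 (shut) to 1.0 (fully open).
Only numpy, scipy, OpenCV 4.12 (cv2) and the standard library are available. Lean on these libraries where they do the work, as an engineer would, in place of code of your own. Each camera call takes 0.05 s, during which the arm holds its last target.

## Working session

There is one attempt and no reset: what is moved stays moved. The work goes in short steps, Python scripts to look and compute and a tool call to move; the robot and the scene stay as the last step left them, time stands still between calls to the robot, and variables do not carry over. Pictures are saved under pics/ and viewed, and the job is handed in when it is done.

Besides the shell and the picture viewer there is one more tool, called after "Request:" as name([rows], argument=value, ...), one row to a line, values as JSON. jog_arm: Moves the arm, as the interface text tells. Its arguments: {"type":"object","properties":{"targets":{"type":"array"},"fingers":{"type":"number"},"grip_force":{"type":"number"}},"required":["targets"]}

```bash
mkdir -p pics; ls; python3 - <<'E'
from rig import ctrl
import cv2,numpy as np
for n in ["scene","top"]:
    c=ctrl.capture(n); cv2.imwrite(f"pics/{n}0.png",c["img"][:,:,::-1]); print(n,np.round(c["intrinsics"],1).tolist(),np.round(c["T"],4).tolist())
    np.savez(f"{n}.npz",**{k:c[k] for k in("img","intrinsics","T")})
    for t in["turntable","wide_tin","wide_tin_tab","slim_tin_tab"]:
        print(t,[(np.round(b["box"]).tolist(),round(b["score"],2)) for b in ctrl.boxes_of(n,t)][:3])
print(ctrl.sense())
E
```

```text
pics
scene [[363.5, 0.0, 325.9], [0.0, 363.5, 207.2], [0.0, 0.0, 1.0]] [[-0.8088, -0.4332, 0.3977, 844.2367], [0.5877, -0.6179, 0.5223, 336.2113], [0.0195, 0.6561, 0.7544, 572.6789], [0.0, 0.0, 0.0, 1.0]]
turntable [([268.0, 157.0, 441.0, 308.0], 0.68)]
wide_tin [([309.0, 156.0, 359.0, 212.0], 0.59)]
wide_tin_tab [([312.0, 157.0, 356.0, 216.0], 0.7)]
slim_tin_tab [([312.0, 228.0, 346.0, 281.0], 0.77)]
top [[444.8, 0.0, 318.7], [0.0, 444.8, 206.0], [0.0, 0.0, 1.0]] [[0.0062, 0.9984, -0.0557, 525.2335], [-1.0, 0.0065, 0.0058, 9.4016], [0.0061, 0.0557, 0.9984, 734.7144], [0.0, 0.0, 0.0, 1.0]]
turntable [([204.0, 119.0, 411.0, 327.0], 0.7)]
wide_tin [([328.0, 199.0, 392.0, 263.0], 0.63)]
wide_tin_tab [([331.0, 199.0, 396.0, 265.0], 0.76)]
slim_tin_tab [([258.0, 136.0, 294.0, 181.0], 0.73)]
{'time_s': 0.5, 'joints': array([ 8.90604372e-01,  3.12929340e-01,  1.49775966e+00,  9.89495733e-06,
        1.33102506e+00, -2.23429378e-01]), 'dq': array([-0.00030687,  0.00161855, -0.00157475,  0.00070508,  0.00274005,
        0.00024372]), 'tau': array([-1.05255815e-03, -4.11930263e+01, -2.59764737e+01, -1.95061825e-04,
        8.14728082e-04, -1.41195216e-06]), 'eef_pos': array([231.55860197, 471.15292332, 248.25667231]), 'ee_rot': array([-0.60020724,  0.60022893,  0.37377413, -0.37385747]), 'force': array([-0.06131926,  0.26427167,  0.50919122]), 'wrist_torque': array([-0.01078365,  0.02940053,  0.03296437]), 'grip_width': 1.0017053397027733}
```

```bash
python3 - <<'E'
import cv2
a=cv2.imread("pics/top0.png")[100:340,190:430];cv2.imwrite("pics/top0c.png",cv2.resize(a,(600,600),interpolation=cv2.INTER_CUBIC))
a=cv2.imread("pics/scene0.png")[140:320,240:480];cv2.imwrite("pics/scene0c.png",cv2.resize(a,(800,600),interpolation=cv2.INTER_CUBIC))
from scipy.spatial.transform import Rotation as R
print(R.from_quat([0.60022893,  0.37377413, -0.37385747,-0.60020724]).as_matrix().round(3))
E
```

```text
[[ 0.441 -0.    -0.897]
 [ 0.897 -0.     0.441]
 [-0.    -1.     0.   ]]
```

View pics/top0.png

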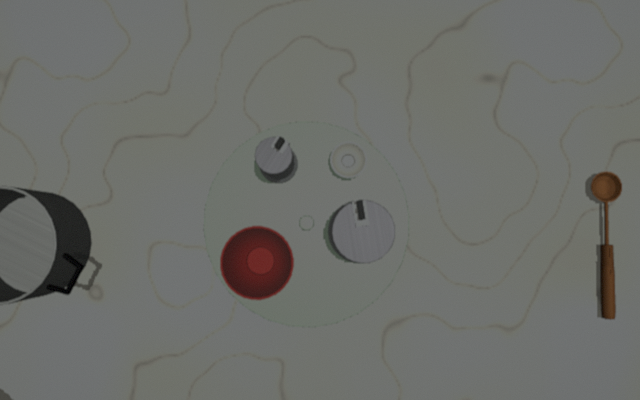

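View pics/scene0.png

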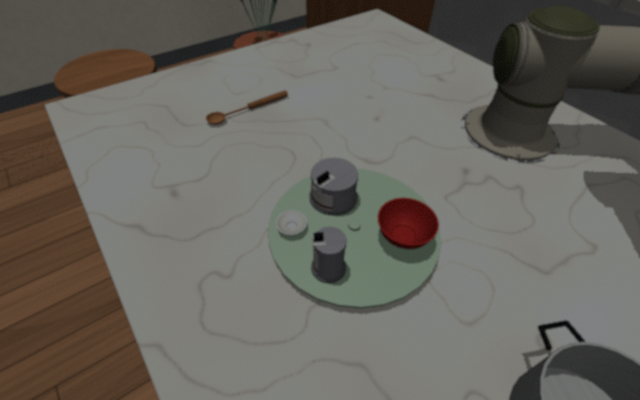

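```bash
sleep 1
cat > h.py <<'E'
import numpy as np,cv2
def ray(c,px,z):
    K=c["intrinsics"];T=c["T"];px=np.atleast_2d(px).astype(float)
    d=np.c_[(px[:,0]-K[0,2])/K[0,0],-(px[:,1]-K[1,2])/K[1,1],-np.ones(len(px))]@T[:3,:3].T
    o=T[:3,3]; return o+d*((z-o[2])/d[:,2])[:,None]
def proj(c,p):
    K=c["intrinsics"];T=c["T"];q=(np.atleast_2d(p)-T[:3,3])@T[:3,:3]
    return np.c_[K[0,2]+K[0,0]*q[:,0]/-q[:,2],K[1,2]+K[1,1]*q[:,1]/q[:,2]]
E
python3 - <<'E'
from h import *
from rig import ctrl
c=np.load("top.npz"); img=c["img"]
# turntable ellipse from region
r=ctrl.regions_of("top","turntable")
m=np.uint8(r[0]["region"]); cs=max(cv2.findContours(m,0,2)[0],key=cv2.contourArea)
P=ray(c,cv2.convexHull(cs)[:,0,:],24); cc,rad=cv2.minEnclosingCircle(np.float32(P[:,:2])); print("table",cc,rad)
print("hub",ray(c,[307,223],26))
for n,z in(("wide_tin",92),("wide_tin_tab",92),("slim_tin_tab",108)):
    r=ctrl.regions_of("top",n)
    if r:
        m=np.uint8(r[0]["region"]);cs=max(cv2.findContours(m,0,2)[0],key=cv2.contourArea);P=ray(c,cs[:,0,:],z);print(n,cv2.minEnclosingCircle(np.float32(P[:,:2])))
a=img[110:290,230:410,::-1].astype(float)*2.2
cv2.imwrite("pics/crop1.png",cv2.resize(np.uint8(a.clip(0,255)),(600,600),interpolation=cv2.INTER_CUBIC))
hsv=img.max(2)
m=np.uint8(hsv<45); m[:, :]*=1
n,l,s,ce=cv2.connectedComponentsWithStats(m)
for i in range(1,n):
    if 240<ce[i][0]<410 and 120<ce[i][1]<280: print(s[i],ce[i],ray(c,ce[i],104),ray(c,ce[i],120))
E
```

```text
table (537.6806030273438, 26.003938674926758) 165.9689483642578
hub [[537.56228056  23.78651333  26.        ]]
wide_tin ((524.8661499023438, -57.99802017211914), 46.020755767822266)
wide_tin_tab ((524.4034423828125, -57.69119644165039), 46.81083679199219)
slim_tin_tab ((627.9525756835938, 67.64788055419922), 31.799619674682617)
[276 138   8  11  49] [279.42857143 142.95918367] [[650.39182046  62.51760488 104.        ]] [[647.21679569  61.17015472 120.        ]]
[292 162   1   1   1] [292. 162.] [[623.08863552  44.27811817 104.        ]] [[620.60623959  43.39336841 120.        ]]
[291 164   2   2   2] [291.5 164.5] [[619.49099267  44.9570221  104.        ]] [[617.09986196  44.05504987 120.        ]]
[288 167   3   2   3] [289.         167.66666667] [[614.91846937  48.47775343 104.        ]] [[612.64333471  47.48646707 120.        ]]
[286 170   2   2   4] [286.5 170.5] [[610.827983    52.00032755 104.        ]] [[608.65661605  50.91968032 120.        ]]
[269 172  16   8  52] [277.82692308 175.59615385] [[603.43728394  64.27630127 104.        ]] [[601.45340468  62.8842364  120.        ]]
[286 173   2   2   3] [286.66666667 173.33333333] [[606.76727656  51.72131859 104.        ]] [[604.69892185  50.64774927 120.        ]]
[357 201   7  18  79] [360.11392405 209.55696203] [[555.76190751 -53.07158101 104.        ]] [[554.98746009 -51.48675772 120.        ]]
```

View pics/crop1.png

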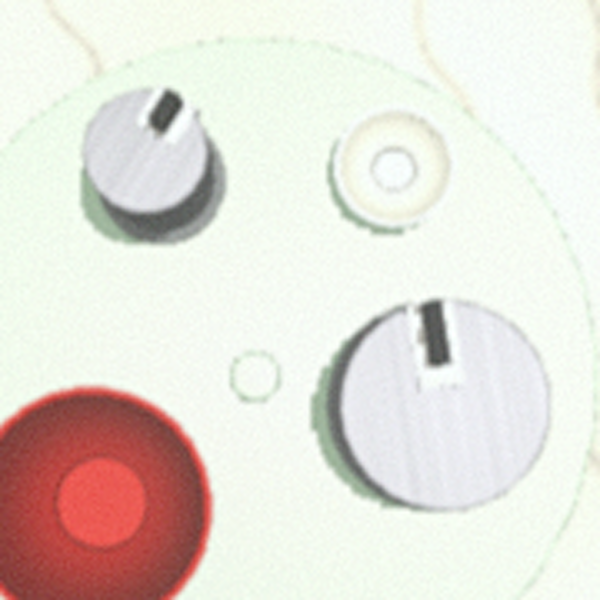

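```bash
cat >> h.py <<'E'
from scipy.spatial.transform import Rotation as R
AX=np.array([524.7,-58.0]); OUT=np.degrees(np.arctan2(-83,-12.9))
def rel(s,p,xaz):
    """world TCP target p, tool-x azimuth deg -> offset m, yaw"""
    q=s["ee_rot"];M=R.from_quat([q[1],q[2],q[3],q[0]]).as_matrix()
    o=M.T@(np.array(p)-s["eef_pos"])/1000
    az=np.degrees(np.arctan2(M[1,0],M[0,0]))
    y=-((xaz-az+180)%360-180)
    return o.round(4).tolist(),round(float(np.radians(y)),3)
def fp(phi,gap,z,r=31):  # finger beside tab at tab azimuth phi (deg), on anticlockwise side
    a=np.radians(phi);u=np.array([np.cos(a),np.sin(a)]);t=np.array([-u[1],u[0]])
    return np.r_[AX+r*u+gap*t,z],phi+90
E
python3 - <<'E'
from h import *
from rig import ctrl
s=ctrl.sense();print(OUT,rel(s,*fp(9,27,200)))
E
```

```text
-98.83432550323056 ([-0.3057, 0.0483, -0.5062], -0.614)
```

Request:
jog_arm([
  {"offset": [-0.022,0,-0.036],"yaw": -0.05},
  {"offset": [-0.044,0,-0.072],"yaw": -0.1},
  {"offset": [-0.066,0,-0.108],"yaw": -0.15},
  {"offset": [-0.088,0,-0.144],"yaw": -0.2},
  {"offset": [-0.11,0,-0.18],"yaw": -0.25},
  {"offset": [-0.132,0,-0.216],"yaw": -0.3},
  {"offset": [-0.154,0,-0.252],"yaw": -0.35},
  {"offset": [-0.176,0,-0.288],"yaw": -0.4},
  {"offset": [-0.198,0,-0.324],"yaw": -0.45},
  {"offset": [-0.22,0,-0.36],"yaw": -0.5},
  {"offset": [-0.242,0.01,-0.396],"yaw": -0.55},
  {"offset": [-0.264,0.02,-0.432],"yaw": -0.6},
], fingers=0, grip_force=30)

```text
time_s: 1.7
eef_pos: [499.4, 48.6, 230.5]
ee_rot: [-0.462, 0.463, 0.535, -0.535]
force: [0.5, 1.1, 0.3]
grip_width: -0.002
```

```bash
python3 - <<'E'
from h import *
from rig import ctrl
s=ctrl.sense();print(s["time_s"],s["eef_pos"],s["grip_width"],s["joints"].round(2),rel(s,*fp(9,27,200)),rel(s,*fp(9,27,116)))
E
```

```text
1.7 [499.39771483  48.56223865 230.54911004] -0.002387903967377265 [-0.14  0.28  1.6   0.    1.27 -1.85] ([-0.0817, 0.0306, -0.0402], -0.012) ([-0.0817, 0.1146, -0.0401], -0.012)
```

Request:
jog_arm([
  {"offset": [-0.027,0.01,-0.013],"yaw": -0.012},
  {"offset": [-0.054,0.02,-0.027],"yaw": -0.012},
  {"offset": [-0.082,0.03,-0.04],"yaw": -0.012},
  {"offset": [-0.082,0.05,-0.04],"yaw": -0.012},
  {"offset": [-0.082,0.07,-0.04],"yaw": -0.012},
  {"offset": [-0.082,0.09,-0.04],"yaw": -0.012},
  {"offset": [-0.082,0.09,-0.04],"yaw": -0.012},
  {"offset": [-0.082,0.09,-0.04],"yaw": -0.012},
])

```text
time_s: 2.37
eef_pos: [550.8, -26.7, 140.6]
ee_rot: [-0.459, 0.459, 0.538, -0.538]
force: [0.1, 0.2, 0.9]
grip_width: 0.003
```

```bash
python3 - <<'E'
from h import *
from rig import ctrl
for n,(x0,y0,w,h) in dict(scene=(250,110,200,150),top=(260,140,200,150)).items():
    c=ctrl.capture(n);a=c["img"][y0:y0+h,x0:x0+w,::-1].astype(float)*1.8
    cv2.imwrite(f"pics/{n}1.png",cv2.resize(np.uint8(a.clip(0,255)),(800,600),interpolation=cv2.INTER_CUBIC))
s=ctrl.sense();print(s["time_s"],s["eef_pos"],s["force"],rel(s,*fp(9,27,114)))
E
```

```text
2.4667 [551.64927298 -26.84465669 142.09698652] [ 0.83452443 -0.25933552  0.88079842] ([0.0005, 0.0281, 0.0006], 0.0)
```

View pics/scene1.png

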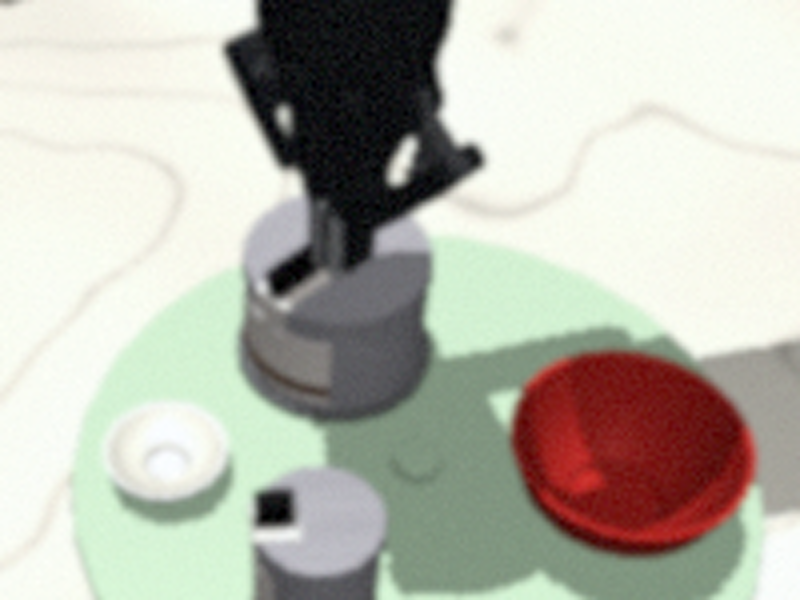

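View pics/top1.png

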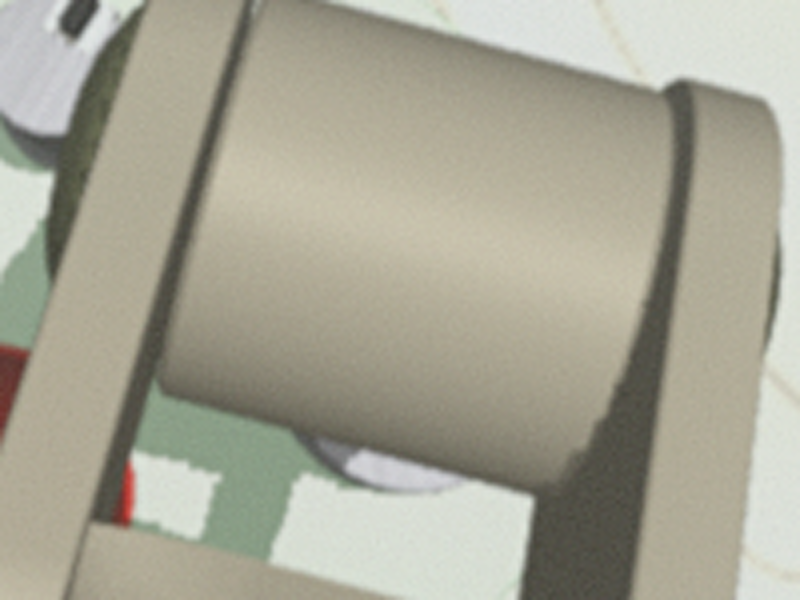

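```bash
python3 - <<'E'
from h import *
c=np.load("scene.npz")
u=lambda phi,r,g,z: np.r_[fp(phi,g,z,r)[0][:2],z]
for nm,p in dict(tip=[551.6,-26.8,125],tip114=[551.6,-26.8,97],tabin=u(9,17,0,108),tabout=u(9,45,0,108),ax=[524.7,-58,92]).items(): print(nm,((proj(c,p)[0]-[250,110])*4).round())
E
```

```text
tip [337. 259.]
tip114 [334. 304.]
tabin [316. 242.]
tabout [273. 271.]
ax [340. 250.]
```

Request:
jog_arm([
  {"offset": [0,0.01,0],"yaw": 0},
  {"offset": [0,0.02,0],"yaw": 0},
  {"offset": [0,0.028,0],"yaw": 0},
  {"offset": [0,0.028,0],"yaw": 0},
  {"offset": [0,0.028,0],"yaw": 0},
])

```text
time_s: 2.88
eef_pos: [551.5, -26.8, 113.6]
ee_rot: [-0.458, 0.46, 0.538, -0.537]
force: [-0.3, 0.8, -0.6]
grip_width: -0.0
```

```bash
python3 - <<'E'
from h import *
from rig import ctrl
s=ctrl.sense();print(s["time_s"],s["eef_pos"],s["force"])
print(rel(s,*fp(9,20,114)))
for p in range(4,-57,-5): print(p,rel(s,*fp(p,19,114)))
E
```

```text
2.8833 [551.5316776  -26.81207661 113.55429757] [-0.330682    0.80749413 -0.57605781]
([-0.0066, -0.0004, 0.0004], 0.0)
4 ([-0.0104, -0.0004, -0.0012], 0.088)
-1 ([-0.0133, -0.0004, -0.0024], 0.175)
-6 ([-0.0163, -0.0004, -0.0035], 0.262)
-11 ([-0.0194, -0.0004, -0.0042], 0.349)
-16 ([-0.0225, -0.0004, -0.0047], 0.437)
-21 ([-0.0257, -0.0004, -0.005], 0.524)
-26 ([-0.0288, -0.0004, -0.0049], 0.611)
-31 ([-0.032, -0.0004, -0.0046], 0.699)
-36 ([-0.0351, -0.0004, -0.004], 0.786)
-41 ([-0.0381, -0.0004, -0.0031], 0.873)
-46 ([-0.0411, -0.0004, -0.0019], 0.96)
-51 ([-0.044, -0.0004, -0.0006], 1.048)
-56 ([-0.0467, -0.0004, 0.0011], 1.135)
```

Request:
jog_arm([
  {"offset": [-0.0066,0,0.0004],"yaw": 0},
  {"offset": [-0.0104,0,-0.0012],"yaw": 0.088},
  {"offset": [-0.0133,0,-0.0024],"yaw": 0.175},
  {"offset": [-0.0163,0,-0.0035],"yaw": 0.262},
  {"offset": [-0.0194,0,-0.0042],"yaw": 0.349},
  {"offset": [-0.0225,0,-0.0047],"yaw": 0.437},
  {"offset": [-0.0257,0,-0.005],"yaw": 0.524},
  {"offset": [-0.0288,0,-0.0049],"yaw": 0.611},
  {"offset": [-0.032,0,-0.0046],"yaw": 0.699},
  {"offset": [-0.0351,0,-0.004],"yaw": 0.786},
  {"offset": [-0.0351,0,-0.004],"yaw": 0.786},
])

```text
time_s: 3.8
eef_pos: [561.2, -61.7, 113.9]
ee_rot: [-0.63, 0.631, 0.321, -0.319]
force: [-0.5, 0.8, -0.1]
grip_width: 0.001
```

```bash
python3 - <<'E'
from h import *
from rig import ctrl
for n,(x0,y0,w,h) in dict(scene=(250,110,200,150)).items():
    c=ctrl.capture(n);a=c["img"][y0:y0+h,x0:x0+w,::-1].astype(float)*1.8
    cv2.imwrite(f"pics/{n}2.png",cv2.resize(np.uint8(a.clip(0,255)),(800,600),interpolation=cv2.INTER_CUBIC))
s=ctrl.sense();print(s["time_s"],s["eef_pos"],s["force"])
for p in range(-41,-100,-6): print(p,rel(s,*fp(p,19,114)))
E
```

```text
3.85 [561.13685065 -61.42849081 113.88347793] [-0.00972318 -0.14868522  0.53059362]
-41 ([-0.0024, -0.0001, -0.001], 0.088)
-47 ([-0.0059, -0.0001, -0.0026], 0.193)
-53 ([-0.0095, -0.0001, -0.0037], 0.298)
-59 ([-0.0133, -0.0001, -0.0045], 0.402)
-65 ([-0.0171, -0.0001, -0.0048], 0.507)
-71 ([-0.0209, -0.0001, -0.0048], 0.612)
-77 ([-0.0246, -0.0001, -0.0043], 0.716)
-83 ([-0.0284, -0.0001, -0.0035], 0.821)
-89 ([-0.032, -0.0002, -0.0023], 0.926)
-95 ([-0.0354, -0.0002, -0.0007], 1.031)
```

View pics/scene2.png

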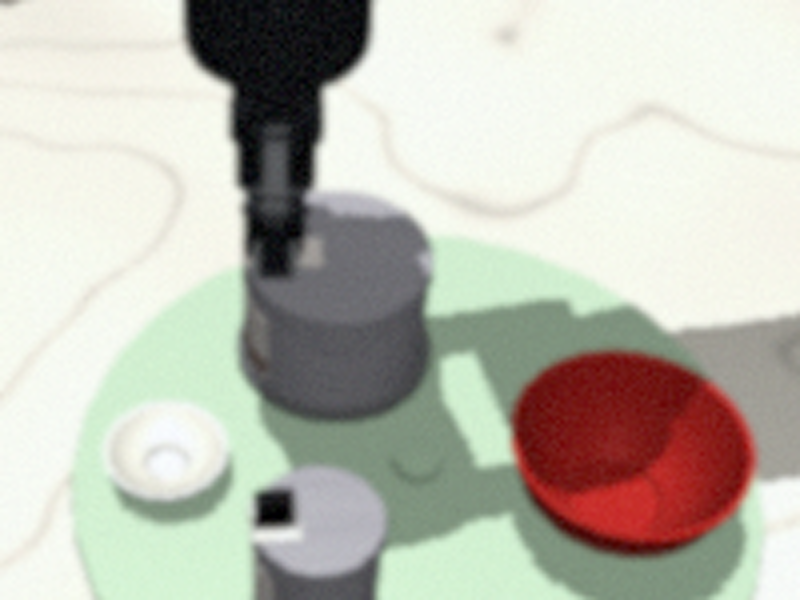

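Request:
jog_arm([
  {"offset": [-0.0024,0,-0.001],"yaw": 0.088},
  {"offset": [-0.0059,0,-0.0026],"yaw": 0.193},
  {"offset": [-0.0095,0,-0.0037],"yaw": 0.298},
  {"offset": [-0.0133,0,-0.0045],"yaw": 0.402},
  {"offset": [-0.0171,0,-0.0048],"yaw": 0.507},
  {"offset": [-0.0209,0,-0.0048],"yaw": 0.612},
  {"offset": [-0.0246,0,-0.0043],"yaw": 0.716},
  {"offset": [-0.0284,0,-0.0035],"yaw": 0.821},
  {"offset": [-0.032,0,-0.0023],"yaw": 0.926},
  {"offset": [-0.0354,0,-0.0007],"yaw": 1.031},
  {"offset": [-0.0354,0,-0.0007],"yaw": 1.031},
  {"offset": [-0.0354,0,-0.0007],"yaw": 1.031},
])

```text
time_s: 4.85
eef_pos: [541.0, -90.6, 114.1]
ee_rot: [-0.706, 0.707, -0.028, 0.031]
force: [-0.1, 0.4, -0.5]
grip_width: -0.002
```

```bash
python3 - <<'E'
from h import *
from rig import ctrl
for n,(x0,y0,w,h) in dict(scene=(250,110,200,150),top=(260,140,200,150)).items():
    c=ctrl.capture(n);a=c["img"][y0:y0+h,x0:x0+w,::-1].astype(float)*1.8
    cv2.imwrite(f"pics/{n}3.png",cv2.resize(np.uint8(a.clip(0,255)),(800,600),interpolation=cv2.INTER_CUBIC))
u=lambda phi,r,g,z: np.r_[fp(phi,g,z,r)[0][:2],z]
c=np.load("scene.npz")
for phi in(-99,-85,-75):print(phi,[((proj(c,u(phi,r,0,108))[0]-[250,110])*4).round().tolist() for r in(17,45)])
s=ctrl.sense();print(s["time_s"],s["eef_pos"],s["force"])
for g in(19,14,10,7,5): print(g,rel(s,*fp(-98,g,114)))
E
```

```text
-99 [[325.0, 203.0], [298.0, 168.0]]
-85 [[317.0, 206.0], [279.0, 176.0]]
-75 [[313.0, 209.0], [268.0, 184.0]]
4.95 [541.06180919 -90.46577452 113.93091458] [-0.7694189   0.69619472 -0.29026282]
19 ([-0.0018, -0.0001, -0.001], 0.056)
14 ([-0.0068, -0.0001, -0.0007], 0.056)
10 ([-0.0108, -0.0001, -0.0005], 0.056)
7 ([-0.0138, -0.0001, -0.0004], 0.056)
5 ([-0.0158, -0.0001, -0.0002], 0.056)
```

View pics/scene3.png

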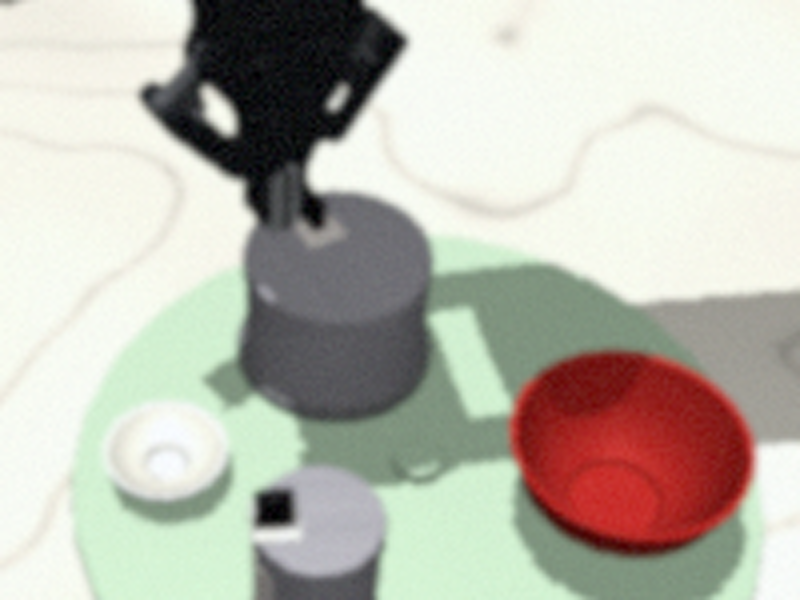

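View pics/top3.png

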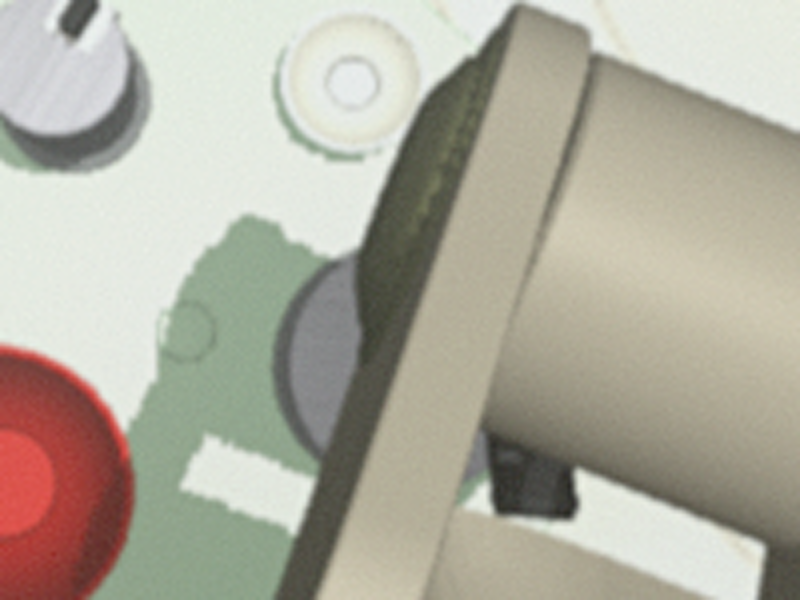

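Request:
jog_arm([
  {"offset": [-0.0025,0,-0.001],"yaw": 0.056},
  {"offset": [-0.0025,0,-0.001],"yaw": 0.056},
  {"offset": [-0.0025,0,-0.001],"yaw": 0.056},
  {"offset": [0.005,0,0],"yaw": 0.05},
  {"offset": [0.012,0,0],"yaw": 0.05},
  {"offset": [0.012,-0.03,0],"yaw": 0.05},
  {"offset": [0.012,-0.06,0],"yaw": 0.05},
  {"offset": [0.012,-0.09,0],"yaw": 0.05},
  {"offset": [0.012,-0.12,0],"yaw": 0.05},
  {"offset": [0,-0.14,-0.03],"yaw": 0.05},
  {"offset": [0,-0.15,-0.06],"yaw": 0.05},
  {"offset": [0,-0.15,-0.09],"yaw": 0.05},
])

```text
time_s: 5.95
eef_pos: [533.9, -181.2, 267.2]
ee_rot: [-0.704, 0.707, -0.043, 0.049]
force: [1.0, -0.0, -0.6]
grip_width: 0.001
```

```bash
python3 - <<'E'
from h import *
from rig import ctrl
for n,(x0,y0,w,h) in dict(scene=(250,110,200,150),top=(260,140,200,150)).items():
    c=ctrl.capture(n);a=c["img"][y0:y0+h,x0:x0+w,::-1].astype(float)*1.8
    cv2.imwrite(f"pics/{n}4.png",cv2.resize(np.uint8(a.clip(0,255)),(800,600),interpolation=cv2.INTER_CUBIC))
s=ctrl.sense();print(s["time_s"],s["eef_pos"],s["force"],rel(s,[350,-350,250],10))
E
```

```text
6.05 [ 533.15008771 -183.55091778  264.20640151] [ 0.11283786  0.30261814 -1.2252135 ] ([-0.1589, 0.0139, -0.1898], -0.311)
```

View pics/scene4.png

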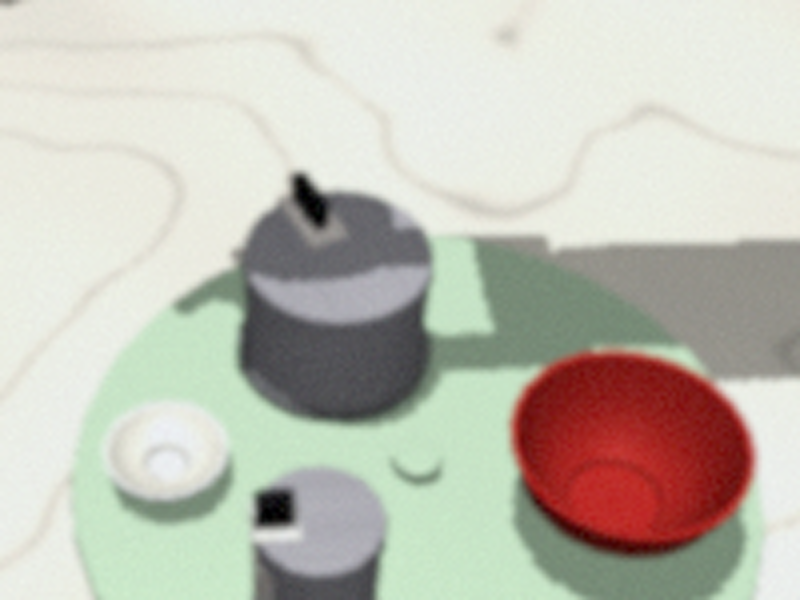

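View pics/top4.png

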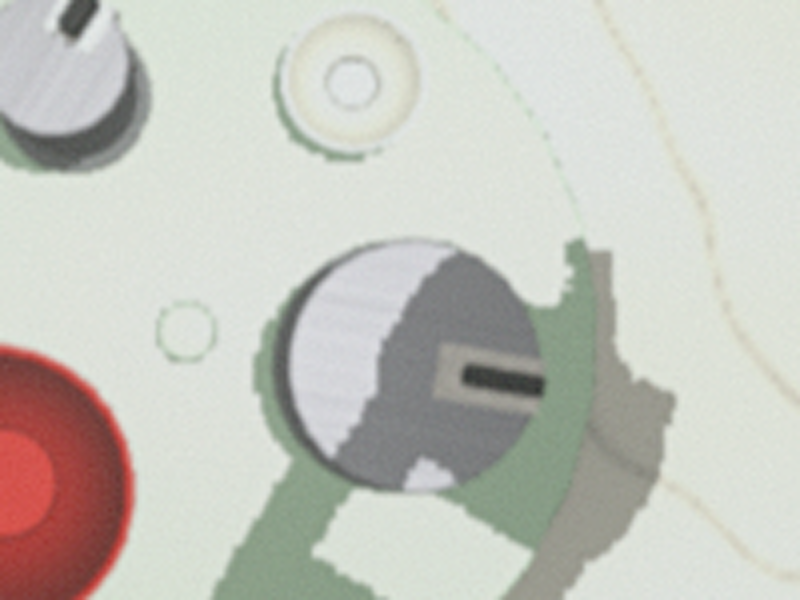

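```bash
python3 - <<'E'
from h import *
from rig import ctrl
c=ctrl.capture("top");c0=np.load("top.npz")
def tab(im,box):
    x0,y0,x1,y1=box;m=np.zeros(im.shape[:2],np.uint8);m[y0:y1,x0:x1]=im.max(2)[y0:y1,x0:x1]<48
    M=cv2.moments(m,True);return M["m10"]/M["m00"],M["m01"]/M["m00"]
for b in[(270,132,290,155)]: print("slim",tab(c0["img"],b),tab(c["img"],b))
w=tab(c["img"],(370,222,400,250));p=ray(c,w,104)[0];print("wide",w,p,np.degrees(np.arctan2(p[1]-AX[1],p[0]-AX[0]))-OUT)
print(ctrl.finish_job())
E
```

```text
slim (279.3090909090909, 143.01818181818183) (279.54285714285714, 142.9142857142857)
wide (385.6279069767442, 234.8139534883721) [520.18682717 -89.26229913 104.        ] 0.6195912324243977
the job is handed in; nothing more can be done
None
```

The wide tin's label now faces outwards, and the job is handed in; it returned no verdict. I pushed the tin's tab about 108° clockwise with the closed fingertip, then backed off and lifted clear.

- **Wide tin:** in the last overhead picture, its tab is about 0.6° from straight outwards. The limit is 15°.
- **Slim tin:** its tab shifted by about 0.25 pixels in the overhead picture, which is within image noise, so it stayed as it was.
- **Robot:** the arm was lifted to about 264 mm and touching nothing. The task took about 6.1 s of robot time, and forces read about 1 N at each check.

None of my checks failed or disagreed.

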